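# Press the stopper home and ease the lever back up

### The job

One jar stands in the red lever press with its stopper still sticking up. Push the press's lever all the way down so that the stopper goes fully home, then let the sprung lever rise slowly under your fingers, taking about three seconds, until it stands fully up again; never let it snap back. Leave the jar standing in the press, and do not disturb the other stoppered jar, which is already closed.

Things in the scene. Friction and masses are not known exactly. Their poses are not given: they have to be found in the camera images.
- press_arm (a joint): Angle (rad) of the press's red lever: 0 fully up, where a spring holds it; grows as pushed down. Meets the stopper at about 0.34, home at 0.50 (firm stop). Pushing down at the handle takes about 4 N at the top, 10 N at the bottom, 3 N more while the stopper slides; let go, it flies up. Hinge axis level, 0.199 m above the worktop; the handle point swings about it at radius 0.212 m.
- press_handle (a point): Centre of the top face of the black handle paddle (44 mm along the lever, 46 across, 18 thick) at the lever's free end. Axes: x level towards the hinge, y across, z up, with the lever up: then it is 0.203 m level from the hinge axis and 0.261 m above the worktop; at joint 0.50, 0.208 m and 0.156 m. Free end tilts up 0.25 rad at joint 0, is level at 0.25, down 0.25 rad at 0.50.
- cork_top (a point): Top centre of the stopper (pale wooden disc, 76 mm across, 12 thick, cork plug below) of the clear jar (84 mm across, 118 high) standing between four pegs on the press's 16 mm thick base, under the lever. It starts 0.158 to 0.162 m above the worktop and is at 0.146 m when home, flush on the jar's rim. z up. It stays where it is pushed.
- closed_jar: A second clear jar of the same kind (84 mm across, 130 high with stopper), already closed, standing loose on the worktop on the robot's side of the press, in a row with a white mug and an orange jug. Origin: centre of its underside. Not to be disturbed.

How it is judged:
By the outcome, as a careful person would: the job done as asked, in the order asked, and still so for the second after the job is handed in, with the robot touching nothing.
It also fails if it takes over 38 s, if anything falls off the work surface, if the arm or the gripper's body presses on something with over 40 N, if the wrist force passes 120 N, or if a joint passes its speed limit or range.

### The arm

A 6-joint arm with a two-finger parallel gripper is mounted at the origin on the work surface; the furniture and walls round the work are solid. World frame = base frame: x ahead of the robot, y to its left, z up, the work surface at z = 0. Lengths are in m, angles in rad, forces in N, time in s.
With the tool pointing down it reaches from about 0.325 to 0.875 m from the base axis. Payload 4.4 kg.
Tool frame: the origin (TCP) lies at the very end of the fingers, on their centre line; the grasp point (between the pads) lies 19 mm behind it; z points along the fingers, y is the line along which they close (so a half turn about z gives the same grasp; the last joint's range is limited). The gripper opens to 85 mm and grips with 20 to 120 N. Pads are 22 mm wide; open, the fingers measure 114 mm over their backs; the gripper's body (76 mm by 85 mm) begins 54 mm behind the grasp point. The pads swing forward as they close: fully open they stand 13 mm farther back than shut.
Start: joints at [-1.357, 0.207, 1.542, -0, 1.393, -0.15], TCP at [0.205, -0.537, 0.231] pointing down, gripper open.
Joint ranges: [-2.73, 2.73], [-0.86, 2.22], [0.23, 2.46], [-1.11, 4.25], [0.08, 2.63], [-2.82, 2.82]. Speed limits (rad/s): [2.79, 2.79, 3.14, 3.14, 3.14, 3.14].

### API

Orientations are given as a rotation vector (axis times angle).
In Python, from station import * gives the robot as it stands. The module is installed in compiled form; this text tells all that it offers.
- The arm moves only by the shell command python3 -m pendant 'ROWS'. ROWS is JSON, a list of rows, each a list of 3 entries, a list of its own where there are three numbers: the shift along the tool's x, y, z in mm, then the turn, a rotation vector about the tool's x, y, z in degrees, then the opening, from -1 (shut) to 1 (fully open). A call has exactly 10 rows; each row is the pose to reach, as a shift and turn from the pose commanded when the call began, along the tool's axes at that moment; what a row does not reach only later rows make up. A row lasts 1/10 s, in which the tool goes at most 50 mm and 8.59 degrees, less where a joint would pass 70% of its speed; a pose out of reach is approached as far as the arm can. A call with a gripper value outside its range is refused whole. The fingers move at their own pace and stop on an object; the grip force is fixed at half the most. Time passes only in rows, so rows that repeat a pose let the fingers close, or fill a call up. It gives the time, the measured TCP pose, the force, the opening and the grip force at its end, in the units of the state.
- get_obs(): the state, without advancing time (a new reading comes with each control period).
- camera(name): name is "scene" or "top"; returns the picture (480x640x3 uint8, blue, green, red); there is no depth.
- camera_params(name): a dict with "mtx" (3x3 intrinsics, pixels), "xyz" and "attitude" of the camera in the world. Camera axes: x right, y down, z forward; pixel columns grow to the right and rows downward; lengths in m; the calibration is good to about 2 mm. A picture is of the moment at which its call begins. camera_params takes no time and is no camera call.
- finish_job(): hands the job in; it is judged then, once.
The state is a dict: "time": time; "joint_positions": joint angles; "qvel": joint speeds; "effort": joint torques, N m; "tool_pos": TCP position; "tcp_rot": TCP orientation; "force": force on the tool from outside, world axes, zero at the start; "ft_torque": the same for the moment, N m; "finger_gap": finger opening in m; "grasp_force": force on a finger pad.
Only numpy, scipy, OpenCV 4.12 (cv2) and the standard library are available. Lean on these libraries where they do the work, as an engineer would, in place of code of your own. Each camera call takes 0.05 s, during which the arm holds its last target. There are 200 camera calls.

## Working session

There is one attempt and no reset: what is moved stays moved. The work goes in short steps, Python scripts to look and compute and a shell command to move; the robot and the scene stay as the last step left them, time stands still between calls to the robot, and variables do not carry over. Pictures are saved under pics/ and viewed, at most 10 in all, crops included, and the job is handed in when it is done.

```bash
mkdir -p pics
python3 - <<'E'
from station import *
import cv2
for n in("scene","top"):
    cv2.imwrite(f"pics/{n}0.png",camera(n)); p=camera_params(n); print(n,p)
o=get_obs(); print(o)
E
```

```text
scene {'mtx': array([[599.76219393,   0.        , 323.69604206],
       [  0.        , 599.76219393, 234.33472647],
       [  0.        ,   0.        ,   1.        ]]), 'xyz': array([-0.37131935,  0.06432161,  1.32859249]), 'attitude': array([-1.83521104,  1.94268065, -0.6150661 ])}
top {'mtx': array([[542.71113906,   0.        , 319.46428814],
       [  0.        , 542.71113906, 248.88020834],
       [  0.        ,   0.        ,   1.        ]]), 'xyz': array([ 0.33613602, -0.018518  ,  1.44578421]), 'attitude': array([-2.16774798,  2.20676091, -0.08991224])}
{'time': 0.1, 'joint_positions': array([-1.35650288e+00,  2.07371191e-01,  1.54284731e+00,  1.36504859e-05,
        1.39350447e+00, -1.50492607e-01]), 'qvel': array([ 0.00027649, -0.00261136, -0.00439423,  0.00087623,  0.00061852,
       -0.0018652 ]), 'effort': array([-1.67884527e-04, -3.84088218e+01, -2.92552614e+01, -4.50371090e-04,
        4.83411204e-03,  9.94462624e-06]), 'tool_pos': array([ 0.20497762, -0.53647351,  0.23020403]), 'tcp_rot': array([-3.08738769e+00, -5.69442804e-01,  8.55809846e-05]), 'force': array([0.57712219, 0.04536278, 0.68268699]), 'ft_torque': array([ 0.01847988,  0.03764011, -0.02792368]), 'grasp_force': 0.0, 'finger_gap': 0.08537062217685595}
```

View pics/scene0.png

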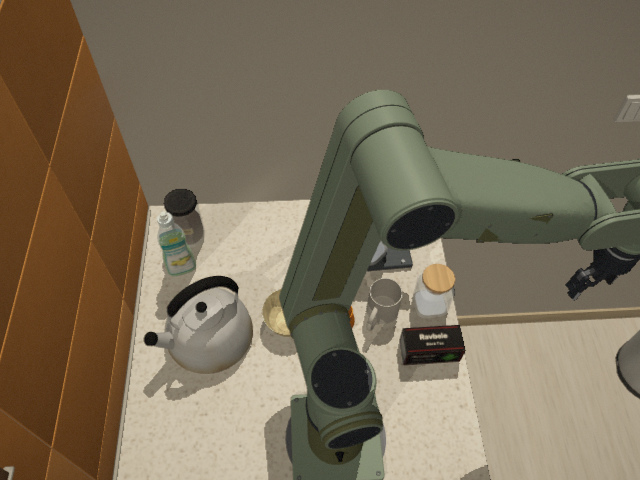

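View pics/top0.png

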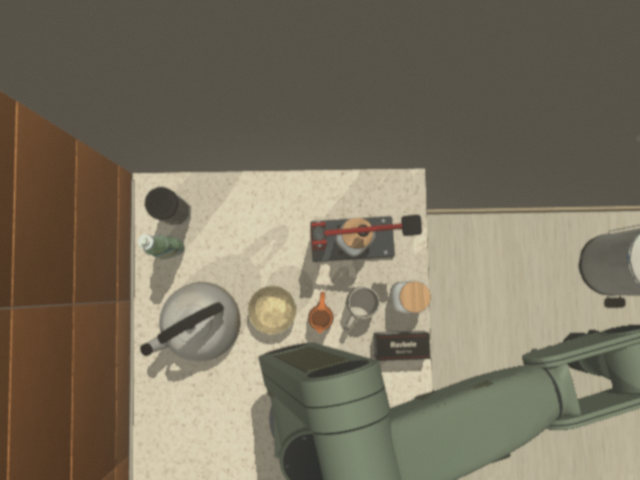

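The top view shows the press: red lever from its hinge near (318,236) to the black paddle at (411,225). The closed jar is near (412,297), the mug at (361,303) and the jug at (320,316). The arm is clear of them all, off to the right.

```bash
cat > h.py <<'E'
from station import *
import cv2, numpy as np
from scipy.spatial.transform import Rotation as R
def ray(n,u,v,z):
    p=camera_params(n); d=R.from_rotvec(p["attitude"]).as_matrix()@np.linalg.solve(p["mtx"],[u,v,1.])
    return p["xyz"]+d*(z-p["xyz"][2])/d[2]
def totool(t):
    o=get_obs(); return R.from_rotvec(o["tcp_rot"]).inv().apply(np.array(t)-o["tool_pos"])*1000
E
python3 - <<'E'
from h import *
im=cv2.imread("pics/top0.png")
g=im[205:245,395:430].max(2); m=(g<60).astype(np.uint8)
k,l,s,c=cv2.connectedComponentsWithStats(m); i=1+s[1:,4].argmax(); u,v=c[i]+[395,205]; print(u,v,s[i])
P=ray("top",u,v,0.256); print("paddle",P)
hsv=cv2.cvtColor(im,cv2.COLOR_BGR2HSV); r=((hsv[...,0]<6)|(hsv[...,0]>174))&(hsv[...,1]>140)&(hsv[...,2]>60)
r[:,:305]=0;r[:200]=0;r[270:]=0;r[:,430:]=0
ys,xs=np.nonzero(r)
for a in range(308,405,8):
    q=ys[(xs>=a)&(xs<a+8)]; print(a,len(q),q.min() if len(q) else 0,q.max() if len(q) else 0,q.mean() if len(q) else 0)
print("hinge",ray("top",318,234,0.199))
print("jar",ray("top",414,296,.13))
o=get_obs();print(R.from_rotvec(o["tcp_rot"]).as_matrix().round(3)); print(totool([P[0],P[1],.32]))
cv2.imwrite("pics/crop.png",cv2.resize(im[190:330,300:440],None,fx=4,fy=4,interpolation=2))
E
```

```text
Traceback (most recent call last):
ValueError: attempt to get argmax of an empty sequence
```

Run:
```python
from h import *
im=cv2.imread("pics/top0.png")
cv2.imwrite("pics/crop.png",cv2.resize(im[190:330,300:440],None,fx=4,fy=4,interpolation=2))
g=im.max(2)[205:245,395:440]; print(im.shape,g[::3,::3])
m=(g<70).astype(np.uint8)
k,l,s,c=cv2.connectedComponentsWithStats(m); print(s,c+[395,205])
hsv=cv2.cvtColor(im,cv2.COLOR_BGR2HSV); r=((hsv[...,0]<6)|(hsv[...,0]>174))&(hsv[...,1]>140)&(hsv[...,2]>60)
r[:,:305]=0;r[:200]=0;r[270:]=0;r[:,430:]=0
ys,xs=np.nonzero(r)
for a in range(308,405,8):
    q=ys[(xs>=a)&(xs<a+8)]; print(a,len(q),q.min() if len(q) else 0,q.max() if len(q) else 0,q.mean() if len(q) else 0)
print("hinge",ray("top",318,234,0.199))
print("jar",ray("top",414,296,.13))
P=ray("top",411,225,.256)
o=get_obs();print(P,R.from_rotvec(o["tcp_rot"]).as_matrix().round(3)); print(totool([P[0],P[1],.32]))
```

```text
(480, 640, 3) [[198 202 201 200 200 202 199 190 193 202 181  96  95  95  96]
 [202 197 202 202 193 198 201 195 197 203 177 109 110 111 114]
 [201 199 203 191 194 201 196 196 199 201 183 150 150 151 151]
 [201 199 198 186 178 163 149 144 169 201 183 143 143 140 142]
 [202 194 147  75  68  66  64  65  79 193 192 182 180 181 181]
 [200 198 124  62  63  64  63  65  66 183 200 182 179 181 179]
 [175 166 113  64  65  64  65  63  66 170 202 180 180 181 182]
 [132 129 113  62  63  63  64  64  64 176 201 181 182 183 181]
 [141 143 120  64  64  64  65  65  64 171 214 181 182 182 180]
 [196 197 176  64  62  64  64  63  69 186 214 181 184 182 180]
 [193 196 195 124 112 117 133 164 183 215 210 182 184 181 181]
 [197 195 201 201 201 198 199 215 217 217 215 171 184 181 181]
 [194 200 203 202 201 197 205 216 217 212 205 171 181 180 183]
 [182 201 196 202 198 196 210 215 209 203 212 176 178 179 184]]
[[   0    0   45   40 1523]
 [   8   11   17   18  277]] [[418.08995404 224.43992121]
 [411.00722022 224.83032491]]
308 7 224 243 237.14285714285714
316 16 223 243 236.1875
324 18 231 242 233.16666666666666
332 24 230 233 231.5
340 24 230 232 231.0
348 22 229 231 230.0909090909091
356 26 228 231 229.3846153846154
364 25 227 230 228.8
372 21 227 229 227.85714285714286
380 16 226 228 226.875
388 13 226 227 226.3846153846154
396 6 225 226 225.83333333333334
404 0 0 0 0
hinge [ 0.46331099 -0.02646379  0.199     ]
jar [ 0.31566126 -0.25636382  0.13      ]
[ 0.47389827 -0.23180653  0.256     ] [[ 0.934  0.357 -0.   ]
 [ 0.357 -0.934  0.002]
 [ 0.    -0.002 -1.   ]]
[ 359.94480631 -188.87191804  -89.27899985]
```

View pics/crop.png

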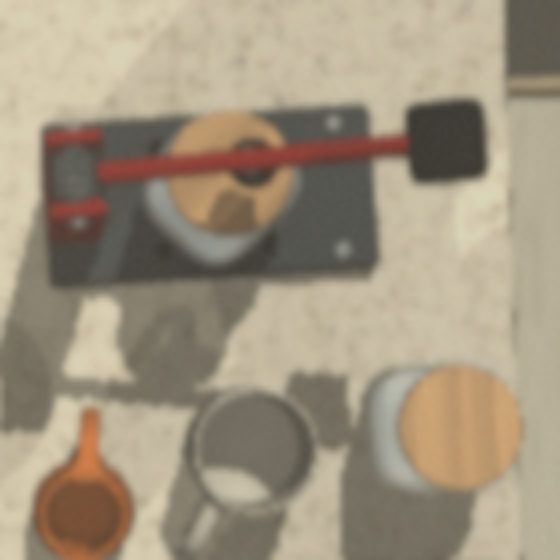

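The crop shows the paddle (black square at full-image (411,225)) clear all round, and the lever passing over the stopper. I'll shut the fingers and move to above the paddle.

```bash
python3 -m pendant '[[[0,0,-40],[0,0,0],-1],[[30,-15,-80],[0,0,0],-1],[[65,-34,-80],[0,0,0],-1],[[105,-55,-80],[0,0,0],-1],[[145,-76,-80],[0,0,0],-1],[[185,-97,-80],[0,0,0],-1],[[225,-118,-80],[0,0,0],-1],[[265,-139,-80],[0,0,0],-1],[[305,-160,-80],[0,0,0],-1],[[335,-176,-80],[0,0,0],-1]]'
python3 - <<'E'
from h import *
o=get_obs();print(o["tool_pos"],o["force"],totool([.474,-.232,.256]))
E
```

```text
time: 1.1
tool_pos: [0.4564, -0.2508, 0.3108]
tcp_rot: [-3.088, -0.572, 0.0]
force: [0.6, -0.6, 0.1]
finger_gap: -0.0001
grasp_force: 0.0
[ 0.45637554 -0.25077333  0.31079447] [ 0.64099862 -0.56516167  0.0664405 ] [ 23.17863159 -11.15413719  54.80720364]
```

```bash
python3 -m pendant '[[[12,-6,0],[0,0,0],-1],[[24,-11,5],[0,0,0],-1],[[24,-11,12],[0,0,0],-1],[[24,-11,19],[0,0,0],-1],[[24,-11,25],[0,0,0],-1],[[24,-11,30],[0,0,0],-1],[[24,-11,32],[0,0,0],-1],[[24,-11,34],[0,0,0],-1],[[24,-11,35],[0,0,0],-1],[[24,-11,35],[0,0,0],-1]]'
python3 - <<'E'
from h import *
o=get_obs();print(o["tool_pos"],o["force"],totool([.474,-.232,.256]))
a=camera("scene");b=camera("top")
cv2.imwrite("pics/p2.png",np.hstack([cv2.resize(a[150:350,300:500],None,fx=2,fy=2),cv2.resize(b[180:330,290:440],(400,400))]))
E
```

```text
time: 2.1
tool_pos: [0.4738, -0.2345, 0.2764]
tcp_rot: [3.089, 0.57, 0.0]
force: [0.4, 0.0, -0.6]
finger_gap: 0.0002
grasp_force: 0.0
[ 0.47380295 -0.23449954  0.27637919] [ 0.41751971  0.04290513 -0.55472525] [ 1.07292718 -2.26836739 20.37894095]
```

View pics/p2.png

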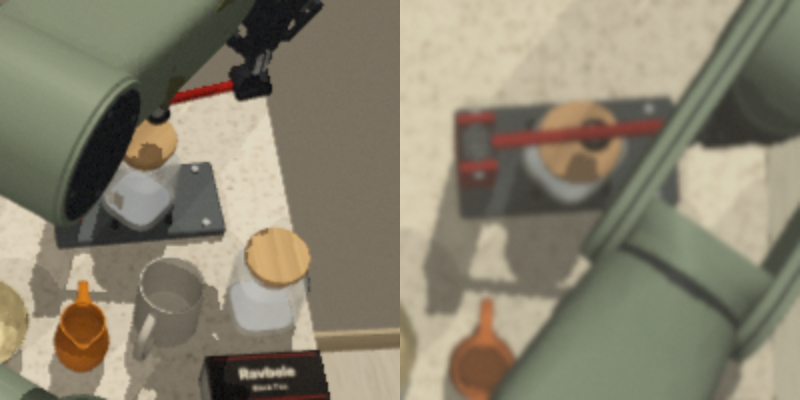

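The left half shows the shut fingertips right above the paddle at about (252,78), and the right half shows the lever and stopper unchanged. Next I push down gently.

```bash
python3 -m pendant '[[[0,0,4],[0,0,0],-1],[[0,0,8],[0,0,0],-1],[[0,0,12],[0,0,0],-1],[[0,0,16],[0,0,0],-1],[[0,0,21],[0,0,0],-1],[[0,1,26],[0,0,0],-1],[[0,1,32],[0,0,0],-1],[[0,2,38],[0,0,0],-1],[[0,2,44],[0,0,0],-1],[[0,3,50],[0,0,0],-1]]'
python3 -m pendant '[[[0,0,5],[0,0,0],-1],[[0,0,10],[0,0,0],-1],[[0,0,15],[0,0,0],-1],[[0,0,20],[0,0,0],-1],[[0,0,25],[0,0,0],-1],[[0,0,30],[0,0,0],-1],[[0,0,35],[0,0,0],-1],[[0,0,40],[0,0,0],-1],[[0,0,44],[0,0,0],-1],[[0,0,48],[0,0,0],-1]]'
```

```text
time: 3.2
tool_pos: [0.475, -0.2376, 0.2261]
tcp_rot: [3.089, 0.57, 0.0]
force: [-1.0, -2.7, 5.1]
finger_gap: 0.0005
grasp_force: 2.6
time: 4.2
tool_pos: [0.4752, -0.238, 0.1795]
tcp_rot: [3.088, 0.569, 0.001]
force: [-3.0, -1.2, 12.8]
finger_gap: 0.0001
grasp_force: 6.0
```

```bash
python3 -m pendant '[[[0,0,3],[0,0,0],-1],[[0,0,6],[0,0,0],-1],[[0,0,9],[0,0,0],-1],[[0,0,12],[0,0,0],-1],[[0,0,14],[0,0,0],-1],[[0,0,16],[0,0,0],-1],[[0,0,18],[0,0,0],-1],[[0,0,20],[0,0,0],-1],[[0,0,21],[0,0,0],-1],[[0,0,22],[0,0,0],-1]]'
```

```text
time: 5.2
tool_pos: [0.4751, -0.2353, 0.1581]
tcp_rot: [-3.086, -0.569, -0.001]
force: [-4.9, 6.0, 20.4]
finger_gap: 0.0001
grasp_force: 9.2
```

```bash
python3 -m pendant '[[[0,0,1],[0,0,0],-1],[[0,0,1],[0,0,0],-1],[[0,0,2],[0,0,0],-1],[[0,0,2],[0,0,0],-1],[[0,0,2],[0,0,0],-1],[[0,0,2],[0,0,0],-1],[[0,0,2],[0,0,0],-1],[[0,0,2],[0,0,0],-1],[[0,0,2],[0,0,0],-1],[[0,0,2],[0,0,0],-1]]'
```

```text
time: 6.2
tool_pos: [0.4751, -0.2352, 0.1577]
tcp_rot: [-3.086, -0.57, -0.002]
force: [-7.9, 7.5, 24.3]
finger_gap: 0.0005
grasp_force: 11.0
```

```bash
python3 -m pendant '[[[0,0,1],[0,0,0],-1],[[0,0,2],[0,0,0],-1],[[0,0,3],[0,0,0],-1],[[0,0,3],[0,0,0],-1],[[0,0,3],[0,0,0],-1],[[0,0,3],[0,0,0],-1],[[0,0,3],[0,0,0],-1],[[0,0,2],[0,0,0],-1],[[0,0,1],[0,0,0],-1],[[0,0,0],[0,0,0],-1]]'
python3 - <<'E'
from h import *
a=camera("scene")
cv2.imwrite("pics/p3.png",cv2.resize(a[180:320,320:460],None,fx=4,fy=4,interpolation=2))
E
```

```text
time: 7.2
tool_pos: [0.4751, -0.2352, 0.1578]
tcp_rot: [-3.086, -0.57, -0.002]
force: [-7.3, 6.7, 21.5]
finger_gap: 0.0004
grasp_force: 9.8
```

View pics/p3.png

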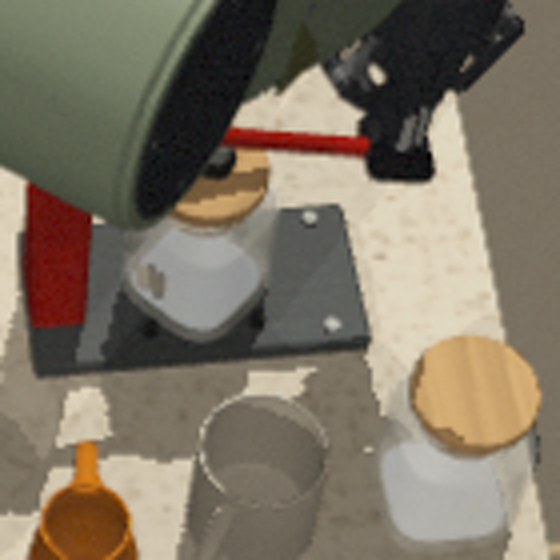

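The lever is down on the stopper at crop (220,160), the fingers are on the paddle at (400,150), and the force confirms the firm stop. The closed jar at (475,400) is untouched. Now I let the lever rise slowly, in calls that follow straight on from one another.

```bash
python3 -m pendant '[[[0,0,-2],[0,0,0],-1],[[0,0,-5],[0,0,0],-1],[[0,0,-8],[0,0,0],-1],[[0,0,-11],[0,0,0],-1],[[0,0,-14],[0,0,0],-1],[[0,1,-17],[0,0,0],-1],[[0,1,-21],[0,0,0],-1],[[0,1,-24],[0,0,0],-1],[[0,2,-28],[0,0,0],-1],[[0,2,-32],[0,0,0],-1]]'
python3 -m pendant '[[[0,0,-4],[0,0,0],-1],[[0,0,-7],[0,0,0],-1],[[0,0,-11],[0,0,0],-1],[[0,0,-14],[0,0,0],-1],[[0,0,-18],[0,0,0],-1],[[0,0,-21],[0,0,0],-1],[[0,0,-25],[0,0,0],-1],[[0,0,-28],[0,0,0],-1],[[0,0,-32],[0,0,0],-1],[[0,0,-36],[0,0,0],-1]]'
```

```text
time: 8.25
tool_pos: [0.4752, -0.2386, 0.1865]
tcp_rot: [-3.088, -0.57, 0.001]
force: [-2.4, -0.4, 7.8]
finger_gap: 0.0001
grasp_force: 3.8
time: 9.25
tool_pos: [0.4751, -0.2378, 0.2218]
tcp_rot: [-3.086, -0.57, 0.001]
force: [-1.5, 2.9, 5.3]
finger_gap: -0.0
grasp_force: 2.6
```

```bash
python3 -m pendant '[[[0,0,-4],[0,0,0],-1],[[0,0,-8],[0,0,0],-1],[[0,0,-12],[0,0,0],-1],[[0,0,-16],[0,0,0],-1],[[0,-1,-20],[0,0,0],-1],[[0,-1,-24],[0,0,0],-1],[[0,-2,-28],[0,0,0],-1],[[0,-2,-31],[0,0,0],-1],[[0,-3,-34],[0,0,0],-1],[[0,-3,-37],[0,0,0],-1]]'
python3 -m pendant '[[[0,0,-3],[0,0,0],-1],[[0,0,-5],[0,0,0],-1],[[0,0,-7],[0,0,0],-1],[[0,0,-9],[0,0,0],-1],[[0,0,-12],[0,0,0],-1],[[0,0,-15],[0,0,0],-1],[[0,0,-20],[0,0,0],-1],[[0,0,-30],[0,0,0],-1],[[0,0,-42],[0,0,0],-1],[[0,0,-55],[0,0,0],-1]]'
```

```text
time: 10.25
tool_pos: [0.4746, -0.2363, 0.2595]
tcp_rot: [3.089, 0.57, 0.001]
force: [0.7, 2.6, 2.9]
finger_gap: -0.0006
grasp_force: 1.5
time: 11.25
tool_pos: [0.4746, -0.2364, 0.3156]
tcp_rot: [3.089, 0.57, 0.001]
force: [-0.9, 0.3, 0.2]
finger_gap: 0.0003
grasp_force: 0.0
```

Clear of the lever. I'll back away and look.

```bash
python3 -m pendant '[[[-10,5,0],[0,0,0],-1],[[-40,21,0],[0,0,0],-1],[[-80,42,0],[0,0,0],-1],[[-120,63,0],[0,0,0],-1],[[-160,84,0],[0,0,0],-1],[[-200,105,0],[0,0,0],-1],[[-240,126,0],[0,0,0],-1],[[-280,147,0],[0,0,0],-1],[[-300,157,0],[0,0,0],-1],[[-300,157,0],[0,0,0],-1]]'
python3 - <<'E'
from h import *
a=camera("scene");b=camera("top")
cv2.imwrite("pics/top1.png",b)
c=cv2.imread("pics/top0.png")
f=lambda i:cv2.resize(i[190:330,300:440],(400,400),interpolation=2)
cv2.imwrite("pics/p4.png",np.hstack([f(c),f(b)]))
d=cv2.absdiff(c,b).max(2)[190:330,300:440]; ys,xs=np.nonzero(d>40); print(len(ys),xs.min()+300,xs.max()+300,ys.min()+190,ys.max()+190)
E
```

```text
time: 12.25
tool_pos: [0.247, -0.4922, 0.3139]
tcp_rot: [-3.091, -0.562, 0.002]
force: [0.2, 0.4, -0.2]
finger_gap: -0.0002
grasp_force: 0.0
60 330 363 238 285
```

View pics/p4.png

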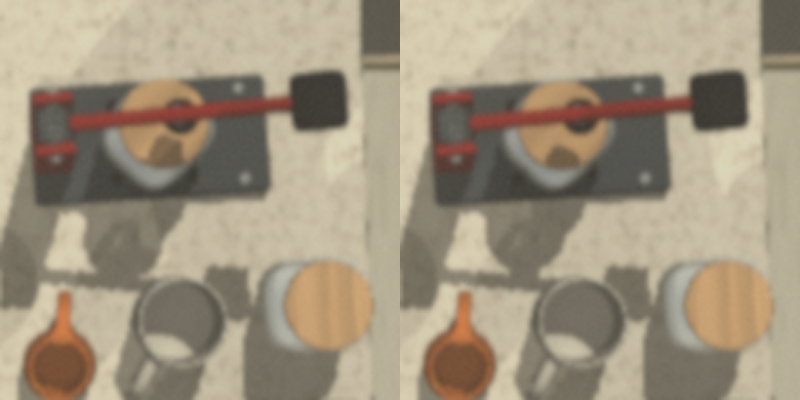

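The before and after top views match: the lever is fully up, with its paddle back at (411,225). The closed jar, mug and jug have not moved. The stopper looks slightly smaller and shifted, as it would once sunk, and the jar is still standing in the press.

```bash
python3 -c "
from station import *
print(finish_job())"
```

```text
the job is handed in; nothing more can be done
None
```

I pushed the lever down to its firm stop, eased it back up over about three seconds, and handed the job in with the jar still in the press and the closed jar undisturbed; the stopper looks fully home in the before/after pictures, though I did not measure its height.

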